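# Pull out the specimen carrier with a hook and lock it with its pin

## Robot

A 6-joint arm with a two-finger parallel gripper is mounted at the origin on a cart in front of the work surface, level with it; the furniture and walls round the work are solid. World frame = base frame: x ahead of the robot, y to its left, z up, the work surface at z = 0. Lengths are in m, angles in rad, forces in N, time in s.
With the tool pointing down it reaches from about 0.3 to 0.875 m from the base axis. Payload 6.4 kg.
Tool frame: the origin (TCP) lies midway between the tips of the shut fingers; the grasp point (between the pads) lies 19 mm behind it; z points along the fingers, y is the line along which they close (so a half turn about z gives the same grasp; the last joint's range is limited). The gripper opens to 85 mm and grips with 20 to 120 N. Pads are 22 mm wide; open, the fingers measure 114 mm over their backs; the gripper's body (76 mm by 85 mm) begins 54 mm behind the grasp point. The pads swing forward as they close: fully open they stand 13 mm farther back than shut.
Start: joints at [0.896, 0.181, 1.607, -0, 1.354, -0.206], TCP at [0.26, 0.513, 0.211] pointing down, gripper open.
Joint ranges: [-2.99, 2.99], [-0.89, 2.07], [0.3, 2.58], [-1.14, 4.28], [0, 2.63], [-3.12, 3.12]. Speed limits (rad/s): [2.57, 2.57, 3.01, 3.14, 3.14, 3.14].

## Interface

Orientations are given as a unit quaternion [w, x, y, z].
In Python, from bench import sensors, vision, ctrl gives the robot as it stands.
- The arm moves only by the tool carry_out, never from a script. Its argument "deltas" is text: rows parted by semicolons, each of 7 numbers parted by spaces: the shift along the tool's x, y, z in mm, then the turn, a rotation vector about the tool's x, y, z in rad, then the closure, from 0 (fully open) to 1 (shut). In form: tx ty tz ax ay az claw; .... A call has 1 to 12 rows; each row is the pose to reach, as a shift and turn from the pose commanded when the call began, along the tool's axes at that moment; what a row does not reach only later rows make up. A row lasts 1/8 s, in which the tool goes at most 62.5 mm and 10.7 degrees, less where a joint would pass 70% of its speed; a pose out of reach is approached as far as the arm can. A call with a gripper value outside its range is refused whole. The fingers move at their own pace and stop on an object; the grip force is fixed at half the most. Time passes only in rows, so rows that repeat a pose let the fingers close. It gives the time, the measured TCP pose, the force, the opening and the grip force at its end, in the units of the state.
- sensors.get_obs(): the state, without advancing time (a new reading comes with each control period).
- vision.camera(name): name is "scene" or "top" or "wrist"; returns the picture (420x560x3 uint8, blue, green, red); there is no depth.
- vision.camera_model(name): a dict with "K" (3x3 intrinsics, pixels), "extrinsics" (4x4, takes a point from world to camera coordinates); the wrist camera has in their place "hand_eye" (4x4, takes a point from camera to tool coordinates, whose origin is the TCP and whose axes are the flange's). Camera axes: x right, y down, z forward; pixel columns grow to the right and rows downward; lengths in m; the calibration is good to about 2 mm. The wrist camera is an equidistant fisheye: a pixel r from the principal point sees the ray r / f radians off the axis. A picture is of the moment at which its call begins: read the wrist's pose just before it. camera_model takes no time and is no camera call.
- ctrl.hand_in(): hands the job in; it is judged then, once.
The state is a dict: "time_s": time; "q": joint angles; "dq": joint speeds; "joint_efforts": joint torques, N m; "eef_pos": TCP position; "eef_rot": TCP orientation; "wrist_force": force on the tool from outside, world axes, zero at the start; "torque": the same for the moment, N m; "opening": opening from 0.0 (shut) to 1.0 (fully open); "grasp_force": force on a finger pad.
Only numpy, scipy, OpenCV 4.12 (cv2) and the standard library are available. Lean on these libraries where they do the work, as an engineer would, in place of code of your own. Each camera call takes 0.05 s, during which the arm holds its last target. There are 200 camera calls.

## Task

Use the hook to reach under the clear hood, catch the lip of the blue specimen tray from inside and draw the tray steadily towards you, without jolting the culture, until the hole in its tongue lines up with the hole in the grey lock block. Stand the hook upright on the bench again, then take the red-headed pin from its stand and push it down through both holes until it is fully home. Leave everything else on the bench where it is.

Things in the scene. Friction and masses are not known exactly. Their poses are not given: they have to be found in the camera images.
- dock: Fixed aluminium plate, x -45..290, y -68..68 mm, 6 mm thick. Origin on the bench straight below the fixed hole; x along the rails, away from the robot into the hood; z up. Grey lock block 50 x 80 mm centred on the origin, top at z 36 mm. Clear hood over x 125..285 mm, full width: side cheeks 5 mm thick, roof underside z 140, top z 145 mm, front (-x side) open.
- dock_hole (a point): Centre of the mouth of the fixed hole, on top of the grey lock block, 36 mm above the bench. Vertical through hole 12 mm wide, chamfered mouth. Red lines on the block, on either side along dock y, mark its centre.
- carrier: Blue open tray (culture dish held in it) with a steel tongue in front; slides only along dock x, stays where left, takes 1.5 N. Origin under the tongue hole, axes as dock. Tongue x -18..78 mm, 36 wide, 10 thick, passes over the lock block. Tray x 75..180 mm, 90 wide, walls 5, floor 41 mm above the bench; dish 55 mm wide, its near edge 38 mm behind the front wall's inside.
- tongue_hole (a point): Centre of the top mouth of the tongue's 12 mm vertical through hole, 46 mm above the bench. A red line across the tongue marks it; holes line up when it continues the block's red lines, this point straight above dock_hole. Starts 65 to 100 mm behind it (dock +x); can be drawn 15 mm too far and be pushed back.
- lip (a point): Middle of the top edge of the tray's front wall (the lip to hook), 71 mm above the bench; the wall is 5 mm thick along dock x, with this point at mid thickness.
- hook: Loose pulling hook, 0.15 kg, standing on foot and blade on either bench (the left bench top is 4 mm lower). Origin at the underside of the handle; x from handle to blade, z up. Black handle 26 (x) x 20 (y) mm, 80 mm tall, on a 30 x 30 mm foot 6 mm thick; grip it across y at 50 to 70 mm height. A steel bar 12 mm wide, 28..37 mm above the origin, leads to the blade.
- hook_blade (a point): Middle of the lower edge of the hook's blade, at x 120 mm, z 0 of the hook. The blade is an upright plate 6 mm thick along x, 34 mm wide along y, 37 mm tall.
- pin: Loose lock pin, 0.07 kg, upright in its stand. Origin at the tip on its axis, z up. Steel shank 10 mm diameter, 40 mm long, the lowest 7 mm tapered to 4 mm; then a flange 22 mm diameter, 4 mm thick; above it a round red knob 18 mm diameter, z 44..84 mm, to grip.
- pin_shoulder (a point): Centre of the flange's underside, 40 mm above the pin's tip. Fully home it rests on the tongue, 46 mm above the bench, and the tip is 6 mm above the bench.
- pin_stand: Fixed grey block 54 x 54 x 46 mm with a 12 mm through hole in the middle, in which the pin stands with its flange on the block's top. Origin at the centre of its underside.
- tip_box: Bystander, loose: blue box of white pipette tips with a clear cover, 93 x 118 x 85 mm. Origin at the centre of its underside.
- objective_can: Bystander, loose: white can with black lid, 40 mm wide, 56 mm tall. Origin at the centre of its underside.
- bottle_water: Bystander, loose: white bottle with blue cap, 40 mm wide, 88 mm tall. Origin at the centre of its underside.
- micropipette: Bystander, loose: grey micropipette, 228 x 51 x 21 mm, lying. Origin at the centre of its underside.
- cover_slips: Bystander, loose: small white carton, 50 x 52 x 18 mm. Origin at the centre of its underside.
- lab_timer: Bystander, loose: white timer, 62 x 66 x 18 mm. Origin at the centre of its underside.

How it is judged:
On the way, in this order (a step that is already met when the one before it is completed fails the run):
1. the hook, touching the tray, has drawn it forward until the holes are less than 50 mm apart (contact force between hook and carrier above 0.3 N and x of tongue_hole in the frame of dock below 0.05 m), for 0.05 s.
2. the pin is fully home through both holes (horizontal distance between each of pin_shoulder, pin, tongue_hole and dock_hole below 0.004 m and z of pin_shoulder in the frame of tongue_hole below 0.003 m and angle between pin's own z axis and vertical below 0.12 rad), for 0.2 s.
At the end, for the whole second after the job is handed in: The pin is upright (0.12 rad) through tongue and lock block, its axis and the tongue hole within 4 mm of the fixed hole's axis, its flange within 3 mm of the tongue's top; the hook stands upright (0.1 rad) on a bench top itself (underside -8 to 4 mm high); both at rest (all of step 2 and linear speed of each of pin, hook below 0.01 m/s and height (world z) of hook between -0.008 and 0.004 m and angle between hook's own z axis and vertical below 0.1 rad); the robot touches nothing.
It fails at once if the carrier is jolted (faster than 0.35 m/s) (linear speed of carrier above 0.35 m/s).
It fails at once if a bystander (tip box, can, bottle, pipette, carton or timer) is moved by more than 30 mm (distance of any of tip_box, objective_can, bottle_water, micropipette, cover_slips, lab_timer from where it was at the start of the episode above 0.03 m).
It also fails if it takes over 69 s, if anything falls off the work surface, if the arm or the gripper's body presses on something with over 40 N, if the wrist force passes 120 N, or if a joint passes its speed limit or range.

## Working session

There is one attempt and no reset: what is moved stays moved. The work goes in short steps, Python scripts to look and compute and a tool call to move; the robot and the scene stay as the last step left them, time stands still between calls to the robot, and variables do not carry over. Pictures are saved under pics/ and viewed, at most 10 in all, crops included, and the job is handed in when it is done.

Besides the shell and the picture viewer there is one more tool, called as a command line: name --argument value ..., lists and objects as JSON in quotes. carry_out: Moves the arm, as the interface text tells. Its arguments: {"type":"object","properties":{"deltas":{"type":"string"}},"required":["deltas"]}

```bash
mkdir -p pics; ls
python3 - <<'E'
from bench import sensors, vision
import cv2,numpy as np
np.set_printoptions(precision=4,suppress=True)
print(sensors.get_obs())
for n in ["scene","top","wrist"]:
    im=vision.camera(n); cv2.imwrite(f"pics/{n}0.png",im); print(n,vision.camera_model(n))
E
```

```text
pics
{'time_s': 0.0, 'q': array([ 0.8957,  0.1815,  1.608 ,  0.    ,  1.3538, -0.2063]), 'dq': array([ 0.0018, -0.0001, -0.0018,  0.0001,  0.0007, -0.0004]), 'joint_efforts': array([  0.0004, -44.4891, -35.133 ,  -0.0003,   0.0093,   0.    ]), 'eef_pos': array([0.2594, 0.5125, 0.2098]), 'eef_rot': array([-0.0004,  0.2323,  0.9727, -0.0008]), 'wrist_force': array([0.7669, 0.7318, 0.0845]), 'torque': array([ 0.0197,  0.0092, -0.0211]), 'grasp_force': 0.0, 'opening': 1.002967894373665}
scene {'K': array([[464.6906,   0.    , 287.7158],
       [  0.    , 464.6906, 211.2229],
       [  0.    ,   0.    ,   1.    ]]), 'extrinsics': array([[-0.7856, -0.6186, -0.0126,  0.445 ],
       [-0.4282,  0.5583, -0.7106,  0.2922],
       [ 0.4466, -0.5529, -0.7035,  1.2124],
       [ 0.    ,  0.    ,  0.    ,  1.    ]])}
top {'K': array([[385.5026,   0.    , 282.112 ],
       [  0.    , 385.5026, 211.0044],
       [  0.    ,   0.    ,   1.    ]]), 'extrinsics': array([[ 0.0027, -0.9999,  0.0138,  0.0006],
       [-0.9904, -0.0046, -0.1385,  0.5544],
       [ 0.1385, -0.0133, -0.9903,  1.15  ],
       [ 0.    ,  0.    ,  0.    ,  1.    ]])}
wrist {'K': array([[325.1923,   0.    , 277.0684],
       [  0.    , 325.1923, 207.7445],
       [  0.    ,   0.    ,   1.    ]]), 'hand_eye': array([[-0.0008, -0.9455, -0.3256,  0.085 ],
       [ 1.    , -0.0008,  0.    , -0.001 ],
       [-0.0003, -0.3256,  0.9455, -0.1637],
       [ 0.    ,  0.    ,  0.    ,  1.    ]])}
```

View pics/top0.png

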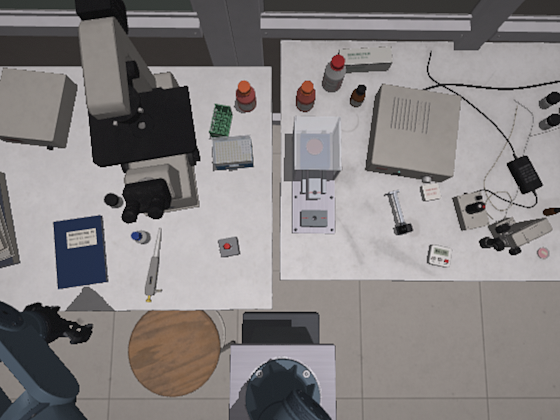

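View pics/scene0.png

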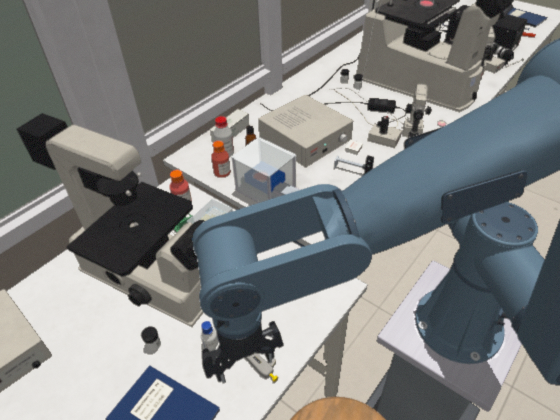

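The top view shows the dock at (315,190) with the lock block at (314,217), and the tray under the hood at (315,150). The hook is on the right bench, with its handle at (403,228) and blade at (393,192). The pin and stand are at (229,246). The scene view is mostly blocked by the arm. I'll zoom in on the top view.

```bash
cat > h.py <<'E'
import numpy as np,cv2
from bench import sensors,vision
from scipy.spatial.transform import Rotation as R
np.set_printoptions(precision=4,suppress=True)
def ray(n,u,v,pose=None):
    m=vision.camera_model(n);K=m["K"]
    x=(u-K[0,2])/K[0,0];y=(v-K[1,2])/K[1,1]
    if n=="wrist":
        p,q=pose;r=np.hypot(x,y)
        d=np.array([x/r*np.sin(r),y/r*np.sin(r),np.cos(r)]) if r>0 else np.array([0,0,1.])
        Rt=R.from_quat([q[1],q[2],q[3],q[0]]).as_matrix();H=m["hand_eye"]
        return Rt@H[:3,3]+p, Rt@H[:3,:3]@d
    E=m["extrinsics"];Rt=E[:3,:3].T
    return -Rt@E[:3,3], Rt@np.array([x,y,1])
def onz(n,u,v,z,pose=None):
    o,d=ray(n,u,v,pose); return o+d*(z-o[2])/d[2]
def proj(n,P):
    m=vision.camera_model(n);p=m["K"]@(m["extrinsics"]@np.append(P,1))[:3]; return p[:2]/p[2]
def pose():
    o=sensors.get_obs(); return o["eef_pos"],o["eef_rot"]
E
python3 - <<'E'
from h import *
im=cv2.imread("pics/top0.png")
c=im[100:280,205:445]
cv2.imwrite("pics/topc.png",cv2.resize(c,None,fx=3.3,fy=3.3,interpolation=cv2.INTER_CUBIC))
hsv=cv2.cvtColor(im,cv2.COLOR_BGR2HSV)
m=((hsv[...,0]<8)|(hsv[...,0]>172))&(hsv[...,1]>90)&(hsv[...,2]>60)
n,l,s,ce=cv2.connectedComponentsWithStats(m.astype(np.uint8))
for i in range(1,n):
    if s[i,4]>2 and 200<ce[i,0]<450: print("red",s[i],ce[i])
m=hsv[...,2]<70
n,l,s,ce=cv2.connectedComponentsWithStats(m.astype(np.uint8))
for i in range(1,n):
    if s[i,4]>4 and 280<ce[i,0]<450 and ce[i,1]>150: print("dark",s[i],ce[i])
E
```

```text
red [330  54  15  17 170] [337.3176  62.1765]
red [310  81   3   3   3] [311.  82.]
red [240  83   6   4  13] [242.3846  84.3846]
red [236  83  20  22 205] [245.8829  96.5805]
red [297  87  18  18 195] [305.1026  97.0205]
red [240  89   4   2   5] [241.6  89.8]
red [245  88   3   1   3] [246.  88.]
red [306  89   2   3   3] [306.3333  90.    ]
red [250 108   4   3   4] [251.5  109.25]
red [223 243   8   6  36] [226.5    245.6667]
red [444 260   4   3   9] [445.8889 260.8889]
dark [365  87  85  95 838] [391.2399 154.4737]
dark [292 131   3  42  45] [293.  150.6]
dark [321 171   4  23  27] [321.5185 183.0741]
dark [332 171   7   9  21] [335.0476 174.9048]
dark [300 180   5  14  19] [301.2105 188.1579]
dark [306 181   1  10  10] [306.  185.5]
dark [424 182   6   1   6] [426.5 182. ]
dark [384 194   7   2   7] [387.     194.1429]
dark [423 195   2   6   7] [423.2857 197.8571]
dark [309 199   8   1   8] [312.5 199. ]
dark [300 212   2  14  15] [300.0667 218.9333]
dark [313 216   3   3   5] [314.2 217. ]
dark [396 223  16  12 137] [403.292  228.4088]
dark [427 245   4  19  28] [428.3214 253.9286]
dark [318 315   1  20  20] [318.  324.5]
dark [278 359  10   1  10] [282.5 359. ]
dark [305 414   3   4   5] [305.8 415.4]
```

View pics/topc.png

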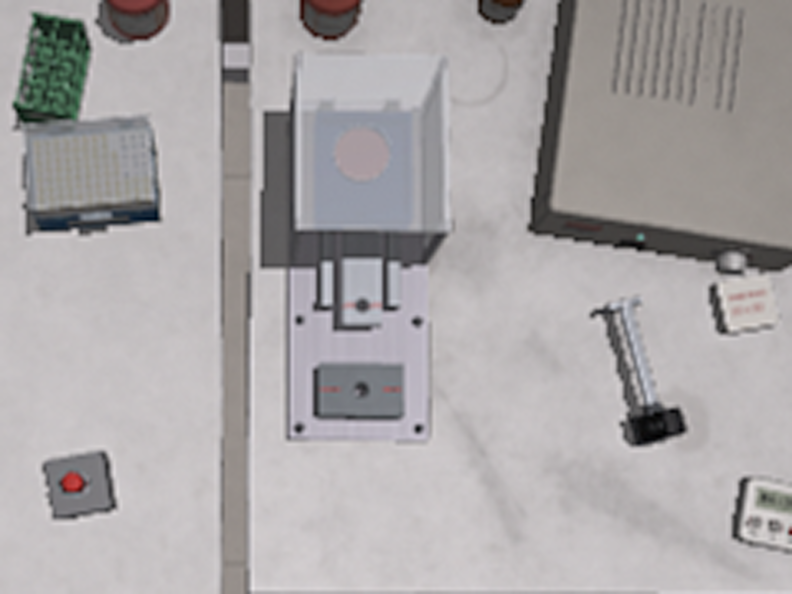

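The crop shows the fixed hole at (362,390), the tongue hole at (363,306), and the hook with its blade at about (615,306) and handle at about (655,425). The pin knob is at (72,482) and the stand's top centre at about (78,484).

Run:
```python
from h import *
f=lambda x,y:((x+.5)/3.3-.5+205,(y+.5)/3.3-.5+100)
for n,x,y,z in [("dockhole",362,390,.036),("redL",328,390,.036),("redR",396,389,.036),("tongue",363,306,.046),("tongL",345,306,.046),("tongR",381,305,.046),("platefl",289,439,.006),("platefr",429,439,.006),("hoodfl",296,229,.145),("hoodfr",448,231,.145),("hoodbl",302,52,.145),
 ("knob",72,480,.08),("standtop",79,485,.046),("handletop",655,412,.08),("handlefoot",660,440,.0),("bladetop",615,304,.037),("bar end",650,403,.037),("boxR",546,230,.0),("carton",745,305,.018),("timer",740,530,.0)]:
    u,v=f(x,y);print(n,np.round((u,v),1),onz("top",u,v,z))
```

```text
dockhole [314.3 217.8] [ 0.534 -0.097  0.036]
redL [304.  217.8] [ 0.5338 -0.0652  0.036 ]
redR [324.7 217.5] [ 0.535  -0.1288  0.036 ]
tongue [314.7 192.4] [ 0.6119 -0.0976  0.046 ]
tongL [309.2 192.4] [ 0.6118 -0.0808  0.046 ]
tongR [320.1 192.1] [ 0.613  -0.1145  0.046 ]
platefl [292.2 232.7] [ 0.4903 -0.0298  0.006 ]
platefr [334.7 232.7] [ 0.4908 -0.1635  0.006 ]
hoodfl [294.3 169. ] [ 0.6604 -0.0305  0.145 ]
hoodfr [340.4 169.7] [ 0.6594 -0.162   0.145 ]
hoodbl [296.2 115.4] [ 0.8203 -0.0361  0.145 ]
knob [226.5 245.1] [0.4469 0.1661 0.08  ]
standtop [228.6 246.6] [0.4441 0.164  0.046 ]
handletop [403.1 224.5] [ 0.5098 -0.3568  0.08  ]
handlefoot [404.7 233. ] [ 0.4912 -0.3869  0.    ]
bladetop [391.  191.8] [ 0.6168 -0.3372  0.037 ]
bar end [401.6 221.8] [ 0.5228 -0.3666  0.037 ]
boxR [370.1 169.3] [ 0.6975 -0.283   0.    ]
carton [430.4 192.1] [ 0.6202 -0.4685  0.018 ]
timer [428.9 260.3] [ 0.4056 -0.4599  0.    ]
```

```bash
cat >> h.py <<'E'
def d(*targets):
    "targets (x,y,z,yawdeg of tool x, tool down) -> shift mm / rotvec in present tool axes"
    p,q=pose();A=R.from_quat([q[1],q[2],q[3],q[0]])
    for x,y,z,yaw in targets:
        h=np.radians(yaw)/2;B=R.from_quat([np.cos(h),np.sin(h),0,0])
        print(np.round(A.inv().apply(np.array([x,y,z])-p)*1000,1),np.round((A.inv()*B).as_rotvec(),3))
E
python3 -c "
from h import *
d((.50,-.355,.21,195))"
```

```text
[-606.5 -665.4    0.7] [-0.001 -0.001 -0.731]
```

carry_out --deltas "-606 -665 0 0 0 -0.73 0;-606 -665 0 0 0 -0.73 0;-606 -665 0 0 0 -0.73 0;-606 -665 0 0 0 -0.73 0;-606 -665 0 0 0 -0.73 0;-606 -665 0 0 0 -0.73 0;-606 -665 0 0 0 -0.73 0;-606 -665 0 0 0 -0.73 0;-606 -665 0 0 0 -0.73 0;-606 -665 0 0 0 -0.73 0;-606 -665 0 0 0 -0.73 0;-606 -665 0 0 0 -0.73 0"

```text
time_s: 1.65
eef_pos: [0.454, -0.1884, 0.2108]
eef_rot: [0.0, -0.13, 0.992, 0.0]
wrist_force: [0.9, 0.4, 0.7]
opening: 1.0
grasp_force: 0.0
```

```bash
python3 -c "
from h import *
d((.50,-.355,.21,195))"
```

```text
[  -1.6 -172.8    0.8] [ 0.     0.    -0.001]
```

carry_out --deltas "-2 -173 1 0 0 0 0;-2 -173 1 0 0 0 0;-2 -173 1 0 0 0 0;-2 -173 1 0 0 0 0;-2 -173 1 0 0 0 0"

```text
time_s: 2.28
eef_pos: [0.5, -0.3522, 0.2091]
eef_rot: [-0.0, -0.13, 0.992, 0.001]
wrist_force: [0.0, 0.8, -0.1]
opening: 1.0
grasp_force: 0.0
```

```bash
python3 -c "
from h import *
print(pose()); im=vision.camera('wrist'); cv2.imwrite('pics/w1.png',im)"
```

```text
(array([ 0.5   , -0.3522,  0.2091]), array([-0.0004, -0.1301,  0.9915,  0.0008]))
```

View pics/w1.png

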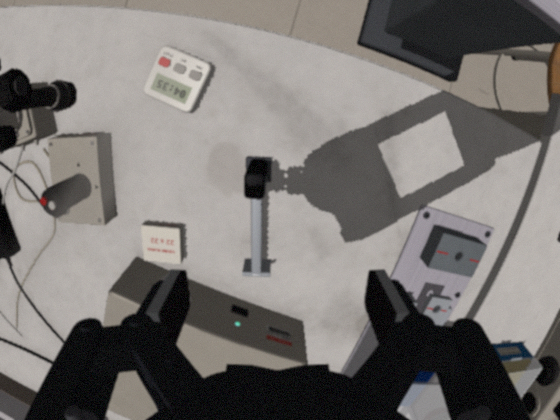

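The wrist view shows the hook almost vertical in the image, with its handle top at about (256,185), bar along column 257 and blade at about (257,267). The tool yaw of 195° is therefore close.

Run:
```python
from h import *
im=cv2.imread("pics/w1.png");P=(np.array([0.5,-0.3522,0.2091]),np.array([-0.0004,-0.1301,0.9915,0.0008]))
g=im.max(2)[140:290,225:295]
for lo,hi in((0,30),(0,75)):
    m=((g>=lo)&(g<hi)).astype(np.uint8);n,l,s,ce=cv2.connectedComponentsWithStats(m)
    for i in range(1,n):
        if s[i,4]>50: print(hi,s[i]+[225,140,0,0,0],ce[i]+[225,140])
for n,u,v,z in [("handletop",256,185,.08),("bar a",258,200,.037),("bar b",257,255,.037),("blade L",244,268,.037),("blade R",270,267,.037),("foot",258,158,.0)]: print(n,onz("wrist",u,v,z,P))
cv2.imwrite("pics/w1c.png",cv2.resize(im[140:290,205:305],None,fx=4,fy=4,interpolation=cv2.INTER_CUBIC))
```

```text
30 [245 159  25  39 599] [257.192  177.3957]
75 [245 157  28  42 962] [257.4002 176.6913]
75 [261 259  10  13  92] [265.087  264.7717]
75 [244 260   7  11  59] [247.0678 265.4237]
handletop [ 0.4982 -0.3729  0.08  ]
bar a [ 0.5258 -0.3665  0.037 ]
bar b [ 0.5911 -0.3518  0.037 ]
blade L [ 0.6121 -0.3627  0.037 ]
blade R [ 0.6026 -0.3333  0.037 ]
foot [ 0.488 -0.378  0.   ]
```

View pics/w1c.png

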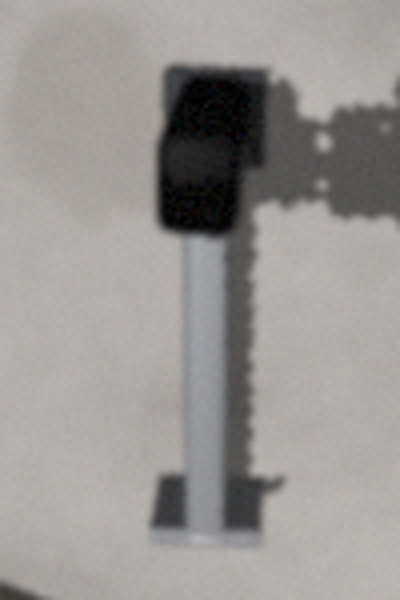

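```bash
python3 -c "
from h import *
P=(np.array([0.5,-0.3522,0.2091]),np.array([-0.0004,-0.1301,0.9915,0.0008]))
print(onz('wrist',256.6,274,.037,P))
d((.497,-.374,.12,193.5),(.497,-.374,.040,193.5))"
```

```text
[ 0.6162 -0.3463  0.037 ]
[  8.8 -20.8  89.4] [ 0.001 -0.     0.026]
[  8.8 -20.9 169.4] [ 0.001 -0.     0.026]
```

carry_out --deltas "9 -21 50 0 0 0.026 0;9 -21 90 0 0 0.026 0;9 -21 130 0 0 0.026 0;9 -21 169 0 0 0.026 0;9 -21 169 0 0 0.026 0;9 -21 169 0 0 0.026 0;9 -21 169 0 0 0.026 1;9 -21 169 0 0 0.026 1;9 -21 169 0 0 0.026 1;9 -21 169 0 0 0.026 1;9 -21 169 0 0 0.026 1;9 -21 169 0 0 0.026 1"

```text
time_s: 3.82
eef_pos: [0.4974, -0.3758, 0.0414]
eef_rot: [0.0, -0.117, 0.993, -0.0]
wrist_force: [-0.7, 0.8, 4.6]
opening: 0.217
grasp_force: 59.5
```

```bash
python3 -c "
from h import *
d((.497,-.376,.1235,193.3),(.500,-.097,.1235,180))"
```

```text
[  0.4  -0.1 -82.1] [-0.001  0.     0.003]
[-67.5 270.5 -82.2] [-0.001  0.     0.235]
```

carry_out --deltas "0 0 -40 0 0 0 1;0 0 -82 0 0 0 1;-12 50 -82 0 0 0.04 1;-25 100 -82 0 0 0.09 1;-37 150 -82 0 0 0.13 1;-50 200 -82 0 0 0.175 1;-62 250 -82 0 0 0.22 1;-67 270 -82 0 0 0.235 1;-67 270 -82 0 0 0.235 1;-67 270 -82 0 0 0.235 1"

```text
time_s: 5.08
eef_pos: [0.4994, -0.0979, 0.1225]
eef_rot: [-0.0, -0.0, 1.0, -0.0]
wrist_force: [0.1, -0.7, -1.7]
opening: 0.218
grasp_force: 59.4
```

```bash
python3 -c "
from h import *
print(pose()); cv2.imwrite('pics/w2.png',vision.camera('wrist')); cv2.imwrite('pics/t2.png',vision.camera('top'))"
```

```text
(array([ 0.4994, -0.0979,  0.1225]), array([-0.0002, -0.0002,  1.    , -0.0001]))
```

View pics/w2.png

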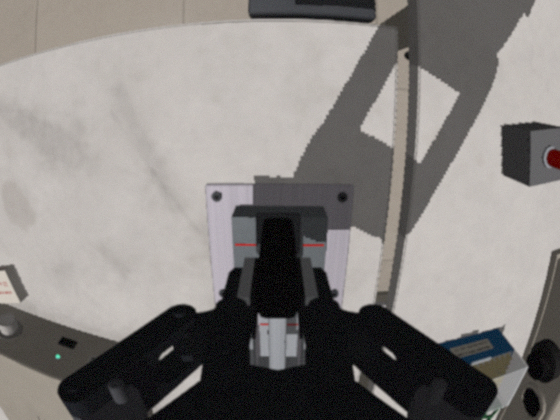

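The red block lines are visible at row 244 (columns 234 to 325), with the tongue line at about row 324 and the plate's front corners at (207,185) and (352,185). The hook is in line with the dock.

Run:
```python
from h import *
im=cv2.imread("pics/w2.png");P=(np.array([0.4994,-0.0979,0.1225]),np.array([0,0,1.,0]))
hsv=cv2.cvtColor(im,cv2.COLOR_BGR2HSV)
m=((hsv[...,0]<10)|(hsv[...,0]>170))&(hsv[...,1]>70)&(hsv[...,2]>40);m[:,400:]=0
n,l,s,ce=cv2.connectedComponentsWithStats(m.astype(np.uint8))
for i in range(1,n):
    if s[i,4]>4: z=.046 if ce[i,1]>290 else .036; print(s[i],ce[i],onz("wrist",*ce[i],z,P))
for u,v in((207,185),(352,185),(217,196.5),(343,197),(334,293)): print(onz("wrist",u,v,.006,P))
```

```text
[235 243  22   3  59] [244.6441 244.1186] [ 0.533 -0.126  0.036]
[302 244  22   3  65] [312.6615 244.9846] [ 0.5339 -0.0679  0.036 ]
[260 323   9   2  16] [264.     323.5625] [ 0.6115 -0.1107  0.046 ]
[287 323  11   3  21] [291.9524 324.381 ] [ 0.6126 -0.0845  0.046 ]
[ 0.4887 -0.1617  0.006 ]
[ 0.4888 -0.0303  0.006 ]
[ 0.4997 -0.1531  0.006 ]
[ 0.5002 -0.0381  0.006 ]
[ 0.6044 -0.0392  0.006 ]
```

carry_out --deltas "-30 0 0 0 0 0 1;-60 0 0 0 0 0 1;-92 0 0 0 0 0 1;-92 0 0 0 0 0 1;-92 0 0 0 0 0 1;-92 0 15 0 0 0 1;-92 0 29 0 0 0 1;-92 0 29 0 0 0 1;-92 0 29 0 0 0 1"

```text
time_s: 6.3
eef_pos: [0.5913, -0.0973, 0.0937]
eef_rot: [-0.0, -0.0, 1.0, 0.0]
wrist_force: [-0.7, -0.6, -1.5]
opening: 0.219
grasp_force: 59.4
```

Run:
```python
from h import *
o=sensors.get_obs();print(o["eef_pos"],o["wrist_force"])
im=vision.camera("scene")
p=proj("scene",np.array([.69,-.097,.07])).astype(int);print(p)
a=im[p[1]-70:p[1]+70,p[0]-80:p[0]+80]; t=vision.camera("top")[130:250,250:400]
cv2.imwrite("pics/s3.png",np.hstack([cv2.resize(a,(480,420),interpolation=2),cv2.resize(t,(320,256)) if 0 else cv2.copyMakeBorder(cv2.resize(t,(300,240),interpolation=2),0,180,0,0,0)]))
```

```text
[ 0.5913 -0.0973  0.0937] [-0.7087 -0.588  -1.4531]
[276 178]
```

View pics/s3.png

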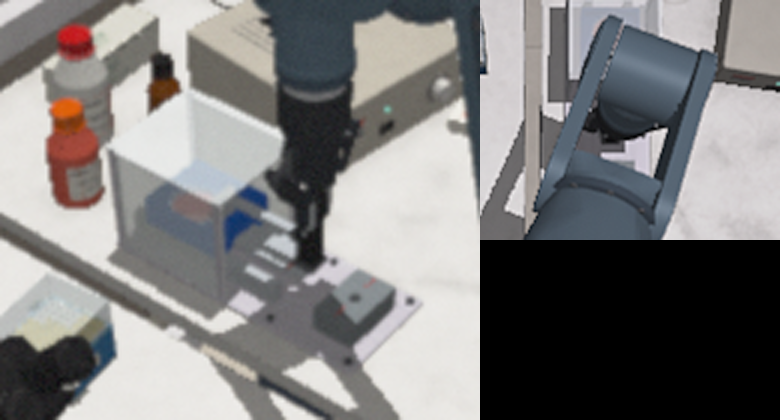

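The hook's bar passes over the lip into the tray, and the wrist force shows no contact. I'll draw it towards me gently.

carry_out --deltas "7 0 0 0 0 0 1;14 0 0 0 0 0 1;22 0 0 0 0 0 1;30 0 0 0 0 0 1;38 0 0 0 0 0 1;46 0 0 0 0 0 1;54 0 0 0 0 0 1;62 0 0 0 0 0 1;70 0 0 0 0 0 1;78 0 0 0 0 0 1;84 0 0 0 0 0 1;84 0 0 0 0 0 1"

```text
time_s: 7.9
eef_pos: [0.5068, -0.0974, 0.0938]
eef_rot: [-0.0, 0.0, 1.0, -0.0]
wrist_force: [0.3, -0.2, -2.4]
opening: 0.218
grasp_force: 59.4
```

```bash
cat > red.py <<'E'
from h import *
import sys
P=pose();im=vision.camera("wrist");cv2.imwrite(sys.argv[1],im);print(P)
hsv=cv2.cvtColor(im,cv2.COLOR_BGR2HSV)
m=((hsv[...,0]<10)|(hsv[...,0]>170))&(hsv[...,1]>70)&(hsv[...,2]>40);m[:,400:]=0
n,l,s,ce=cv2.connectedComponentsWithStats(m.astype(np.uint8))
for i in range(1,n):
    if s[i,4]>4: print(s[i],ce[i],onz("wrist",*ce[i],.036,P),onz("wrist",*ce[i],.046,P))
E
python3 red.py pics/w4.png
```

```text
(array([ 0.5068, -0.0974,  0.0938]), array([-0.0004,  0.    ,  1.    , -0.0001]))
[229 250  24   4  73] [240.4384 251.9315] [ 0.5333 -0.1259  0.036 ] [ 0.5283 -0.1246  0.046 ]
[305 251  24   4  73] [316.4658 252.0274] [ 0.5335 -0.0678  0.036 ] [ 0.5284 -0.0691  0.046 ]
```

View pics/w4.png

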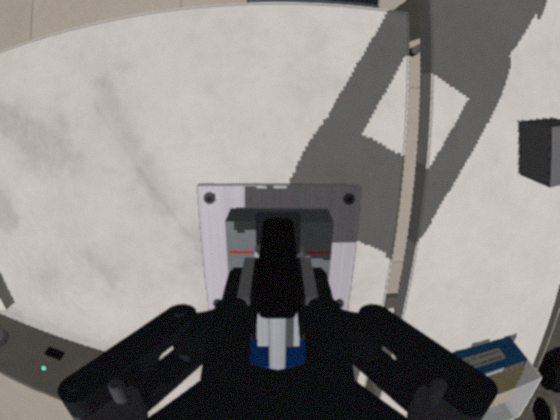

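The tray's lip now shows behind the fingers at about (277,350). The tongue mark is hidden by the handle. I'll draw 8 mm more, then raise the hook clear and back off to see the mark.

carry_out --deltas "4 0 0 0 0 0 1;8 0 0 0 0 0 1;8 0 0 0 0 0 1;2 0 0 0 0 0 1;-4 0 0 0 0 0 1;-4 0 -15 0 0 0 1;-4 0 -30 0 0 0 1;-4 0 -32 0 0 0 1;30 0 -32 0 0 0 1;60 0 -32 0 0 0 1;87 0 -32 0 0 0 1;87 0 -32 0 0 0 1"

```text
time_s: 9.45
eef_pos: [0.419, -0.097, 0.1257]
eef_rot: [-0.0, 0.0, 1.0, 0.0]
wrist_force: [-0.2, -0.3, -1.9]
opening: 0.217
grasp_force: 59.4
```

```bash
python3 red.py pics/w5.png
```

```text
(array([ 0.419 , -0.097 ,  0.1257]), array([-0.0003,  0.0003,  1.    ,  0.0001]))
[287 327  10   3  17] [291.1176 328.2941] [ 0.5482 -0.0836  0.036 ] [ 0.5397 -0.0842  0.046 ]
[260 328   8   1   8] [263.5 328. ] [ 0.5477 -0.1112  0.036 ] [ 0.5393 -0.1106  0.046 ]
```

carry_out --deltas "-30 0 0 0 0 0 1;-60 0 0 0 0 0 1;-93 0 0 0 0 0 1;-93 0 0 0 0 0 1;-93 0 0 0 0 0 1;-93 0 15 0 0 0 1;-93 0 32 0 0 0 1;-93 0 32 0 0 0 1;-86 0 32 0 0 0 1;-80 0 32 0 0 0 1;-74 0 32 0 0 0 1;-74 0 32 0 0 0 1"

```text
time_s: 11.0
eef_pos: [0.4941, -0.0974, 0.0941]
eef_rot: [0.0, -0.0, 1.0, -0.0]
wrist_force: [-0.2, -0.6, -1.5]
opening: 0.217
grasp_force: 59.4
```

carry_out --deltas "0 0 0 0 0 0 1;-6 0 0 0 0 0 1;-15 0 0 0 0 0 1;-15 0 -15 0 0 0 1;-15 0 -32 0 0 0 1;-15 0 -32 0 0 0 1;20 0 -32 0 0 0 1;50 0 -32 0 0 0 1;74 0 -32 0 0 0 1;74 0 -32 0 0 0 1;74 0 -32 0 0 0 1"

```text
time_s: 12.38
eef_pos: [0.4213, -0.0977, 0.1263]
eef_rot: [0.001, 0.0, 1.0, -0.0]
wrist_force: [-0.0, -0.2, -2.4]
opening: 0.213
grasp_force: 59.4
```

```bash
python3 red.py pics/w6.png; python3 -c "
from h import *
d((.497,-.3755,.1257,193.3),(.497,-.3755,.044,193.3))"
```

```text
(array([ 0.4213, -0.0977,  0.1263]), array([ 0.0008,  0.0001,  1.    , -0.0003]))
[256 313   3   3   5] [257.  314.2] [ 0.5331 -0.1178  0.036 ] [ 0.5254 -0.117   0.046 ]
[261 321   7   2  13] [264.2308 321.4615] [ 0.5423 -0.111   0.036 ] [ 0.5342 -0.1105  0.046 ]
[288 321  11   2  21] [292.7619 321.4762] [ 0.5424 -0.0828  0.036 ] [ 0.5342 -0.0834  0.046 ]
[ -75.5 -277.8    0.8] [-0.001  0.001 -0.232]
[ -75.4 -277.8   82.5] [-0.001  0.001 -0.232]
```

carry_out --deltas "-15 -50 0 0 0 -0.04 1;-28 -100 0 0 0 -0.08 1;-42 -150 0 0 0 -0.12 1;-55 -200 0 0 0 -0.16 1;-68 -250 0 0 0 -0.21 1;-75 -278 0 0 0 -0.232 1;-75 -278 0 0 0 -0.232 1;-75 -278 30 0 0 -0.232 1;-75 -278 60 0 0 -0.232 1;-75 -278 78 0 0 -0.232 1;-75 -278 83 0 0 -0.232 1;-75 -278 84 0 0 -0.232 1"

```text
time_s: 13.92
eef_pos: [0.4961, -0.3756, 0.0425]
eef_rot: [0.0, -0.116, 0.993, -0.0]
wrist_force: [0.7, 0.1, -1.7]
opening: 0.22
grasp_force: 59.6
```

Lower about 1 mm, release gently, then rise straight up.

carry_out --deltas "0 0 1 0 0 0 1;0 0 1 0 0 0 1;0 0 1 0 0 0 0.6;0 0 1 0 0 0 0;0 0 1 0 0 0 0;0 0 1 0 0 0 0;0 0 1 0 0 0 0;0 0 -30 0 0 0 0;0 0 -70 0 0 0 0;0 0 -110 0 0 0 0;0 0 -150 0 0 0 0;0 0 -150 0 0 0 0"

```text
time_s: 15.42
eef_pos: [0.4973, -0.3772, 0.1964]
eef_rot: [0.002, -0.116, 0.993, -0.003]
wrist_force: [0.7, -0.7, -0.5]
opening: 1.002
grasp_force: 0.0
```

```bash
python3 -c "
from h import *
P=pose();print(P);im=vision.camera('wrist');cv2.imwrite('pics/w7.png',im)
g=im.max(2)[100:300,205:325];n,l,s,ce=cv2.connectedComponentsWithStats((g<30).astype(np.uint8))
for i in range(1,n):
    if s[i,4]>80: print(s[i]+[205,100,0,0,0],ce[i]+[205,100])
d((.36,-.02,.22,180),(.44,.164,.22,180))"
```

```text
(array([ 0.4973, -0.3772,  0.1964]), array([ 0.0023, -0.1159,  0.9933, -0.0033]))
[269 167  24  42 820] [280.4878 186.8939]
[ 50.6 377.9 -27.6] [-0.003  0.002  0.232]
[-69.6 538.5 -27.9] [-0.003  0.002  0.232]
```

carry_out --deltas "-18 283 -24 0 0 0.232 0;-18 283 -24 0 0 0.232 0;-18 283 -24 0 0 0.232 0;-18 283 -24 0 0 0.232 0;-18 283 -24 0 0 0.232 0;-18 283 -24 0 0 0.232 0;-18 283 -24 0 0 0.232 0;-18 283 -24 0 0 0.232 0"

```text
time_s: 16.48
eef_pos: [0.4478, -0.0967, 0.2152]
eef_rot: [-0.001, 0.001, 1.0, 0.0]
wrist_force: [0.1, -0.6, 0.0]
opening: 1.002
grasp_force: 0.0
```

```bash
python3 red.py pics/w8.png; python3 -c "
from h import *
im=cv2.imread('pics/w8.png');cv2.imwrite('pics/w8c.png',cv2.resize(im[180:300,200:360],None,fx=4,fy=4,interpolation=2))
d((.44,.164,.22,180))"
```

```text
(array([ 0.4478, -0.0967,  0.2152]), array([-0.0005,  0.0006,  1.    ,  0.0002]))
[  0 152   4   6  21] [  1.2857 154.5714] [ 0.4007 -0.484   0.036 ] [ 0.3995 -0.4727  0.046 ]
[246 250  15   2  30] [253.  250.5] [ 0.5335 -0.1255  0.036 ] [ 0.5286 -0.1247  0.046 ]
[295 250  15   2  30] [302.  250.5] [ 0.5337 -0.0679  0.036 ] [ 0.5287 -0.0687  0.046 ]
[263 254   8   2  16] [266.5 254.5] [ 0.5388 -0.1097  0.036 ] [ 0.5337 -0.1093  0.046 ]
[285 254   9   2  16] [289.     254.5625] [ 0.5389 -0.0831  0.036 ] [ 0.5338 -0.0835  0.046 ]
[259 334  37  27 737] [276.9742 346.9661] [ 0.6879 -0.0976  0.036 ] [ 0.6784 -0.0976  0.046 ]
[  8.2 260.7  -4.6] [ 0.    -0.001 -0.001]
```

View pics/w8c.png

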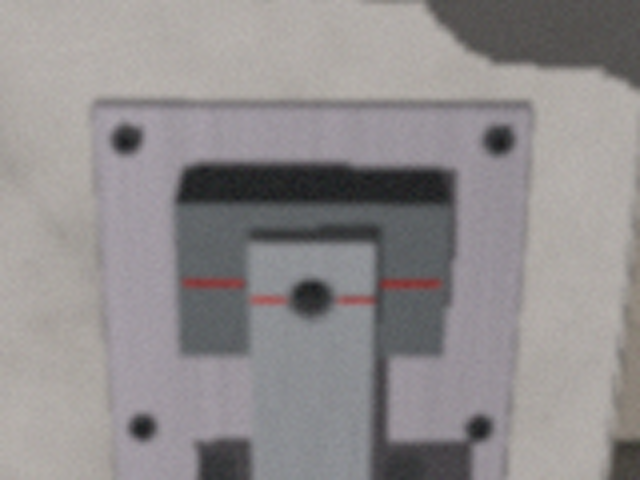

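The holes line up: the block line is at x 0.5336 and the tongue line at 0.5338, with y at -0.0966. Next is the pin.

carry_out --deltas "40 261 0 0 0 0 0;40 261 0 0 0 0 0;40 261 0 0 0 0 0;40 261 0 0 0 0 0;40 261 0 0 0 0 0;40 261 0 0 0 0 0;40 261 0 0 0 0 0;40 261 0 0 0 0 0"

```text
time_s: 17.52
eef_pos: [0.4084, 0.1638, 0.2157]
eef_rot: [-0.0, 0.001, 1.0, -0.0]
wrist_force: [-0.0, -0.1, -0.1]
opening: 1.002
grasp_force: 0.0
```

Run:
```python
from h import *
P=pose();print(P);im=vision.camera('wrist');cv2.imwrite('pics/w9.png',im)
hsv=cv2.cvtColor(im,cv2.COLOR_BGR2HSV)
m=((hsv[...,0]<10)|(hsv[...,0]>170))&(hsv[...,1]>100)&(hsv[...,2]>40)
n,l,s,ce=cv2.connectedComponentsWithStats(m.astype(np.uint8))
for i in range(1,n):
    if s[i,4]>60:
        x,y,w,h,_=s[i]; print(s[i],ce[i],onz("wrist",*ce[i],.060,P))
        cv2.imwrite('pics/w9c.png',cv2.resize(im[max(0,y-40):y+h+40,max(0,x-50):x+w+50],None,fx=4,fy=4,interpolation=2)); print(x-50,y-40)
```

```text
(array([0.4084, 0.1638, 0.2157]), array([-0.0001,  0.0012,  1.    , -0.0001]))
[270 208  19  28 420] [278.9429 222.0833] [0.449  0.1651 0.06  ]
220 168
```

View pics/w9c.png

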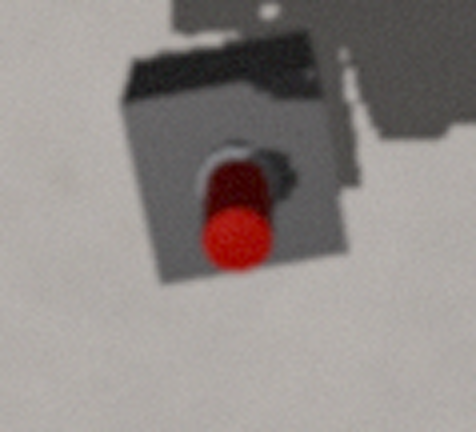

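The knob's top disc is at (279.5,227.5), and the flange and stand centre are at about (279.2,213.3).

Run:
```python
from h import *
P=pose()
for u,v,z in((279.3,227.2,.080),(279.3,227.2,.084),(279.2,213.3,.042),(279.2,213.3,.046)): print(onz("wrist",u,v,z,P))
d((.445,.1645,.10,180),(.445,.1645,.045,180))
```

```text
[0.4466 0.1656 0.08  ]
[0.4449 0.1655 0.084 ]
[0.4457 0.1657 0.042 ]
[0.4442 0.1657 0.046 ]
[-36.7   0.7 115.8] [-0.    -0.    -0.002]
[-36.7   0.7 170.8] [-0.    -0.    -0.002]
```

carry_out --deltas "-37 2 40 0 0 0 0;-37 2 80 0 0 0 0;-37 2 115 0 0 0 0;-37 2 140 0 0 0 0;-37 2 164 0 0 0 0;-37 2 164 0 0 0 0;-37 2 164 0 0 0 0;-37 2 164 0 0 0 1;-37 2 164 0 0 0 1;-37 2 164 0 0 0 1;-37 2 164 0 0 0 1;-37 2 164 0 0 0 1"

```text
time_s: 19.08
eef_pos: [0.4451, 0.1672, 0.0522]
eef_rot: [0.0, -0.0, 1.0, -0.0]
wrist_force: [0.3, -1.4, 4.0]
opening: 0.182
grasp_force: 58.5
```

```bash
python3 -c "
from h import *
o=sensors.get_obs();print(o['eef_pos'],o['eef_rot'],o['wrist_force'],o['opening'],o['torque'])"
```

```text
[0.4451 0.1672 0.0522] [ 0.0003 -0.0002  1.     -0.    ] [ 0.2629 -1.3623  4.0007] 0.18162328471481828 [-0.0699  0.118   0.0075]
```

carry_out --deltas "0 0 -35 0 0 0 1;0 0 -70 0 0 0 1;0 0 -75 0 0 0 1;-20 -60 -75 0 0 0 1;-40 -120 -75 0 0 0 1;-60 -180 -75 0 0 0 1;-80 -235 -75 0 0 0 1;-88 -264 -75 0 0 0 1;-88 -264 -75 0 0 0 1;-88 -264 -75 0 0 0 1;-88 -264 -75 0 0 0 1"

```text
time_s: 20.45
eef_pos: [0.5323, -0.0953, 0.1262]
eef_rot: [-0.001, -0.001, 1.0, 0.0]
wrist_force: [0.2, 0.5, -1.7]
opening: 0.18
grasp_force: 59.1
```

Run:
```python
from h import *
P=pose();print(P)
a=vision.camera("scene");cv2.imwrite("pics/s10.png",a)
p=proj("scene",np.array([.5335,-.0967,.06]));print(p);x,y=p.astype(int)
cv2.imwrite("pics/s10c.png",cv2.resize(a[y-50:y+50,x-65:x+65],None,fx=6,fy=6,interpolation=2))
print("crop org",x-65,y-50, "hole",proj("scene",np.array([.5335,-.0967,.046])),"tip exp",proj("scene",P[0]-[0,0,.050]))
d((.5335,-.0967,.09,180),(.5335,-.0967,.055,180))
```

```text
(array([ 0.5323, -0.0953,  0.1262]), array([-0.0006, -0.0008,  1.    ,  0.0003]))
[314.7185 200.7769]
crop org 249 150 hole [314.5935 203.9879] tip exp [314.9284 197.3992]
[-1.  -1.3 36.5] [ 0.    -0.001  0.002]
[-1.1 -1.3 71.5] [ 0.    -0.001  0.002]
```

View pics/s10c.png

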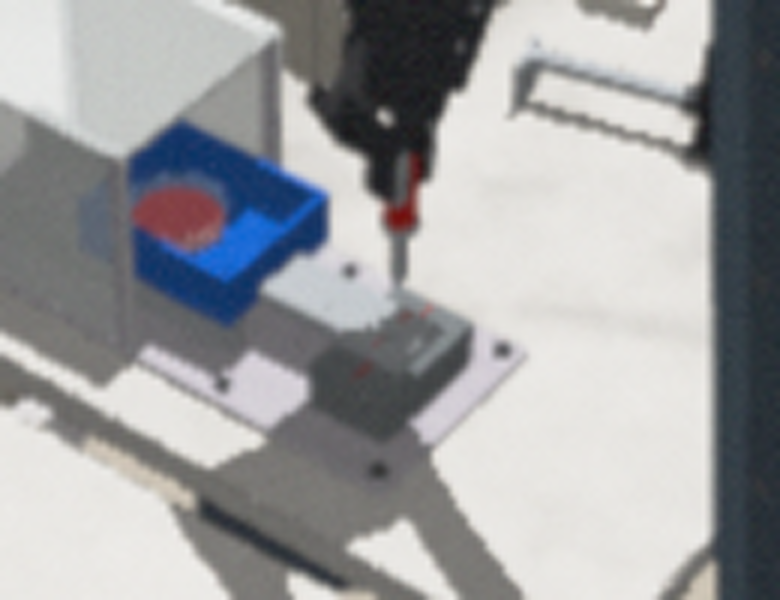

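The pin hangs upright with its tip at scene pixel (315.4,197.8), against the expected (314.9,197.4), so it is over the hole. The hook stands upright on the bench. I'll descend.

carry_out --deltas "-1 -1 10 0 0 0 1;-1 -1 20 0 0 0 1;-1 -1 25 0 0 0 1;-1 -1 30 0 0 0 1;-1 -1 34 0 0 0 1;-1 -1 38 0 0 0 1;-1 -1 42 0 0 0 1;-1 -1 46 0 0 0 1;-1 -1 50 0 0 0 1;-1 -1 50 0 0 0 1"

```text
time_s: 21.75
eef_pos: [0.5339, -0.0967, 0.0766]
eef_rot: [0.0, -0.0, 1.0, 0.001]
wrist_force: [0.8, 5.0, -1.6]
opening: 0.18
grasp_force: 59.0
```

carry_out --deltas "0 1 2 0 0 0 1;0 1 6 0 0 0 1;0 1 10 0 0 0 1;0 1 14 0 0 0 1;0 1 17 0 0 0 1;0 1 17 0 0 0 1"

```text
time_s: 22.5
eef_pos: [0.5337, -0.0964, 0.0593]
eef_rot: [-0.0, -0.0, 1.0, 0.0]
wrist_force: [1.9, 5.8, 0.6]
opening: 0.183
grasp_force: 59.2
```

carry_out --deltas "0 1 2 0 0 0 1;0 1 4 0 0 0 1;0 1 5 0 0 0 1;0 1 6 0 0 0 1;0 1 6 0 0 0 1"

```text
time_s: 23.12
eef_pos: [0.5338, -0.0959, 0.0536]
eef_rot: [-0.0, -0.0, 1.0, -0.0]
wrist_force: [1.2, 0.6, -1.3]
opening: 0.179
grasp_force: 59.0
```

carry_out --deltas "0 0 1 0 0 0 1;0 0 2 0 0 0 1;0 0 3 0 0 0 1;0 0 3 0 0 0 1"

```text
time_s: 23.62
eef_pos: [0.5349, -0.096, 0.0522]
eef_rot: [0.001, -0.0, 1.0, -0.0]
wrist_force: [-1.5, 2.7, 8.7]
opening: 0.185
grasp_force: 60.3
```

carry_out --deltas "0 0 1 0 0 0 1;0 0 1 0 0 0 1;0 0 0 0 0 0 0.6;0 0 0 0 0 0 0;0 0 0 0 0 0 0;0 0 0 0 0 0 0;0 0 0 0 0 0 0;0 0 -40 0 0 0 0;0 0 -80 0 0 0 0;30 0 -120 0 0 0 0;80 0 -160 0 0 0 0;80 0 -160 0 0 0 0"

```text
time_s: 25.12
eef_pos: [0.454, -0.0964, 0.2146]
eef_rot: [0.003, 0.0, 1.0, -0.002]
wrist_force: [0.4, -0.1, 0.6]
opening: 1.002
grasp_force: 0.0
```

Run:
```python
from h import *
P=pose();print(P)
a=vision.camera("scene");w=vision.camera("wrist")
x,y=proj("scene",np.array([.5335,-.0967,.06])).astype(int)
cv2.imwrite("pics/e.png",np.hstack([cv2.resize(a[y-50:y+50,x-30:x+70],(400,400),interpolation=2),cv2.resize(w[190:290,225:325],(400,400),interpolation=2)]))
hsv=cv2.cvtColor(a,cv2.COLOR_BGR2HSV);m=((hsv[...,0]<8)|(hsv[...,0]>172))&(hsv[...,1]>120)&(hsv[...,2]>60)
n,l,s,ce=cv2.connectedComponentsWithStats(m.astype(np.uint8))
print([(s[i],ce[i]) for i in range(1,n) if abs(ce[i]-[x,y]).max()<25 and s[i,4]>5])
for z in(.046,.05,.09):print(proj("scene",np.array([.5335,-.0967,z])))
```

```text
(array([ 0.454 , -0.0964,  0.2146]), array([ 0.0031,  0.0002,  1.    , -0.0017]))
[(array([312, 193,   5,  12,  47], dtype=int32), array([314.2128, 198.234 ]))]
[314.5935 203.9879]
[314.6291 203.0749]
[314.9919 193.7482]
```

View pics/e.png

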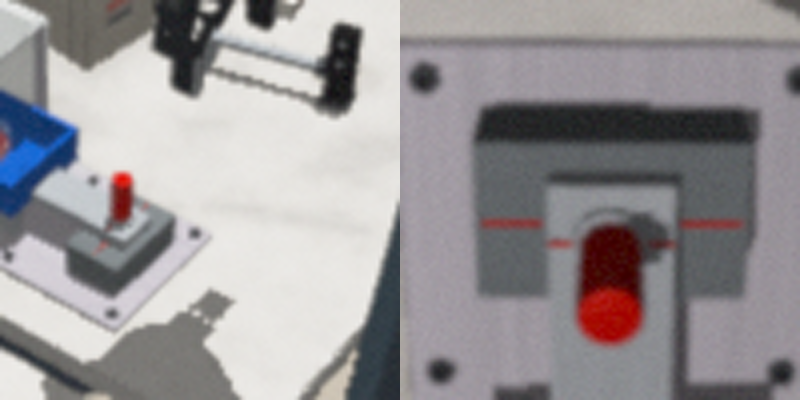

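The pin stands upright with its flange on the tongue. Its red knob spans scene rows 193–205, against the expected 193.7–203. The hook is upright on the bench and the gripper is clear.

```bash
python3 -c "
from bench import ctrl
print(ctrl.hand_in())"
```

```text
the job is handed in; nothing more can be done
None
```

The tray was drawn until the holes lined up, the pin pushed home and the hook stood upright on the bench again, handed in at about 25 s with no verdict returned; I viewed 12 pictures, over the limit of 10.

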